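# Clamp the lamp gauge and hold it out at its mark

### The job

Slide the blue clamp fully home over the foot of the telescoping lamp gauge, which is already standing in its socket; then, and not before, pull the orange knob straight up against the spring until the red ring on the rod has just come fully out of the tube, so that I can set the lamp dome by it. Finish while still holding the knob there: do not let go, do not pull the gauge out of its socket, and leave the things in the trays alone.

Things in the scene. Friction and masses are not known exactly. Their poses are not given: they have to be found in the camera images.
- socket: Fixed aluminium socket plate lying on the shelf, 110 x 225 x 8 mm. Origin on its underside, directly below the axis of the gauge; z up. The clamp's guide runs along its -y side (plate reaches from y -170 to y +55 mm, x -55 to +55 mm); grey guide rails reach 30 mm above the shelf. Turned about z from start to start.
- clamp (a joint): Slide of the blue clamp, a flat fork with an upright grip tab, in m: 0 = fully home, its two prongs reach past the gauge's tube over the foot and keep it down; up to 0.06 = open. It starts open, clear of the foot (0.042 to 0.058). It closes along the socket's +y axis with about 2.5 N of friction, against a firm stop at 0, and stays where it is left.
- clamp_grip (a point): Point on the clamp's upright blue grip tab, to be pinched from above across the socket's x axis: the tab is 14 mm thick along the socket's x, 30 mm long along its y and stands from 27 to 79 mm above the shelf. The point is on the tab's centre line, 60 mm above the shelf (19 mm below the tab's top), and at (0, -88 mm - clamp value) in the socket's frame. Its axes are the socket's.
- gauge: Loose telescoping gauge, about 0.27 kg, standing upright in the socket's pocket: square dark steel foot 50 x 50 x 10 mm, black tube 22 mm across, with a bright collar 25 mm across at its mouth. Origin under the centre of the foot, 8 mm above the shelf when seated; z along the tube, up. The clamp passes 2 mm above the foot. Unclamped, the whole gauge lifts out when the rod is pulled.
- rod (a joint): Extension of the gauge's steel rod (12 mm across) out of the tube, in m: 0 = sprung fully in, where it starts; grows upwards; stop at 0.085. An inner spring pulls it back with about 4 N at 0, rising to about 10 N at the mark. The red ring, 8 mm tall, has its lower edge level with the tube's mouth at 0.060.
- knob (a point): Centre of the orange knob on top of the rod, a plain upright cylinder 28 mm across and 36 mm tall; its top is 18 mm above this point. With the rod in, the point is 138 mm above the shelf and the knob's underside is 12 mm above the tube's mouth.
- tube_mouth (a point): Centre of the tube's upper end, where the rod comes out, 108 mm above the shelf.
- tiers: Fixed clear acrylic trays in two tiers, left of the work. Lower tray 320 x 270 x 35 mm, upper tray 320 x 130 mm over its +y half, rim 130 mm above the shelf; an aluminium lamp dome hangs beyond its +y side, top 145 mm. Origin on the underside of the lower tray, in its centre.
- bowl: Blue ceramic bowl, 84 mm across, 40 mm tall, in the lower tray; origin under its centre. Leave alone.
- anchor: Brown resin vine anchor, foot 56 mm across, about 60 mm tall, in the lower tray; origin under its foot. Leave alone.
- spoon: Steel spoon, 150 mm long, lying along its x in the upper tray; origin under its middle. Leave alone.
- tweezers: Green silicone tweezers, 143 mm long, lying along their x in the upper tray; origin under the middle. Leave alone.
Not all that is in view belongs to the job. There is more than one size of the socket; the job needs the largest. What is shaped like the gauge but yellow is not meant.

How it is judged:
By the outcome, as a careful person would: the job done as asked, in the order asked, and still so for the second after the job is handed in, while the arm keeps its last pose, push and grip.
It also fails if it takes over 38 s, if anything falls off the work surface, if the arm or the gripper's body presses on something with over 40 N, if the wrist force passes 120 N, or if a joint passes its speed limit or range.

### The arm

A 7-joint arm with a two-finger parallel gripper is mounted at the origin on the work surface. World frame = base frame: x ahead of the robot, y to its left, z up, the work surface at z = 0. Lengths are in mm, angles in rad, forces in N, time in s.
With the tool pointing down it reaches from about 400 to 875 mm from the base axis. Payload 19.3 kg.
Tool frame: the origin (TCP) lies at the very end of the fingers, on their centre line; the grasp point (between the pads) lies 19 mm behind it (grip_point_offset is the z of the grasp point in the tool frame, in mm); z points along the fingers, y is the line along which they close (so a half turn about z gives the same grasp; the last joint's range is limited). The gripper opens to 85 mm and grips with 20 to 120 N. Pads are 22 mm wide; open, the fingers measure 114 mm over their backs; the gripper's body (76 mm by 85 mm) begins 54 mm behind the grasp point. The pads swing forward as they close: fully open they stand 13 mm farther back than shut.
Start: joints at [1.199, 0.521, -0.036, 1.599, 0.021, 1.021, -0.113], TCP at [185.746, -596.752, 231.291] pointing down, gripper open.
Joint ranges: [-2.91, 2.91], [-0.3, 2.13], [-1.5, 1.42], [0.17, 2.43], [-1.26, 4.41], [0.16, 1.93], [-2.52, 2.52]. Speed limits (rad/s): [1.89, 1.89, 2.39, 2.39, 3.01, 3.01, 3.01].

### API

Orientations are given as a 3x3 rotation matrix whose columns are the frame's x, y, z axes.
In Python, from workcell import movep, movel, goto_joints, open_gripper, clamp, wait, inverse_kinematics, read_state, camera, PlanningError, finish_job, grip_point_offset gives the robot as it stands. Calls block until the motion is done:
- movep(position, orientation): joint-space move of the TCP to a pose.
- movel(position, frame=None, max_speed=150, guard=None): straight line of the TCP; frame=None keeps the orientation; max_speed is the mean speed in mm/s. With guard (N) it stops when the force on the tool has changed by that much, and returns True; else False.
- goto_joints(angles): joint-space move.
- open_gripper() and clamp(): open the fingers fully, or close them until they stop; the grip force is fixed at half the most.
- wait(seconds).
- inverse_kinematics(position, orientation): joint angles nearest the present ones, or None.
- read_state(): the state.
- camera(name): name is "scene" or "top" or "wrist"; returns a dict with "image" (480x640x3 uint8, blue, green, red), "range_z" (480x640 float32, mm along the optical axis (not along the pixel's ray), 0 where there is no reading), "fx", "fy", "cx", "cy" (pixels), "dist_coeffs" ([k1, k2, p1, p2, k3] as OpenCV has them; the pictures are not rectified), "cam_to_world" (4x4, takes a point from camera to world coordinates). Camera axes: x right, y up, looking along -z (the intrinsics and any distortion apply to the point x, -y, -z); pixel columns grow to the right and rows downward; lengths in mm; the calibration is good to about 2 mm. A picture is of the moment at which its call begins.
A pose or a line that the arm cannot do raises PlanningError and nothing moves.
- finish_job(): hands the job in; it is judged then, once.
The state is a dict: "time": time; "qpos": joint angles; "qvel": joint speeds; "joint_efforts": joint torques, N m; "eef_pos": TCP position; "tool_rot": TCP orientation; "ft_force": force on the tool from outside, world axes, zero at the start; "torque": the same for the moment, N m; "finger_gap": finger opening in mm; "gripper_force": force on a finger pad.
Only numpy, scipy, OpenCV 4.12 (cv2) and the standard library are available. Lean on these libraries where they do the work, as an engineer would, in place of code of your own. Each camera call takes 0.05 s, during which the arm holds its last target. There are 200 camera calls.

## Working session

There is one attempt and no reset: what is moved stays moved. The work goes in short steps, each a Python script; the robot and the scene stay as the last script left them, time stands still between calls to the robot, and variables do not carry over. Pictures are saved under pics/ and viewed, at most 10 in all, crops included, and the job is handed in when it is done.

```bash
mkdir -p pics; cat > h.py <<'E'
import numpy as np, cv2
from workcell import *
def px2w(c,u,v,z=None):
    K=np.array([[c["fx"],0,c["cx"]],[0,c["fy"],c["cy"]],[0,0,1]])
    n=cv2.undistortPoints(np.array([[[u,v]]],float),K,np.array(c["dist_coeffs"]))[0,0]
    d=np.array([n[0],-n[1],-1.]);T=np.array(c["cam_to_world"])
    if z is None:
        r=c["range_z"][int(round(v)),int(round(u))]
    else:
        r=(z-T[2,3])/(T[:3,:3]@d)[2]
    return T[:3,:3]@(d*r)+T[:3,3]
E
python3 - <<'E'
from h import *
import pickle
for n in("scene","top"):
    c=camera(n);cv2.imwrite(f"pics/{n}0.png",c["image"]);pickle.dump(c,open(n+".pkl","wb"))
s=read_state();print(s["time"],grip_point_offset,s["tool_rot"])
E
```

```text
0.1 -18.700000000000003 [[ 9.54807258e-01  2.97225484e-01 -3.32917600e-04]
 [ 2.97225667e-01 -9.54806824e-01  9.12154262e-04]
 [-4.67565038e-05 -9.69883166e-04 -9.99999529e-01]]
```

View pics/top0.png

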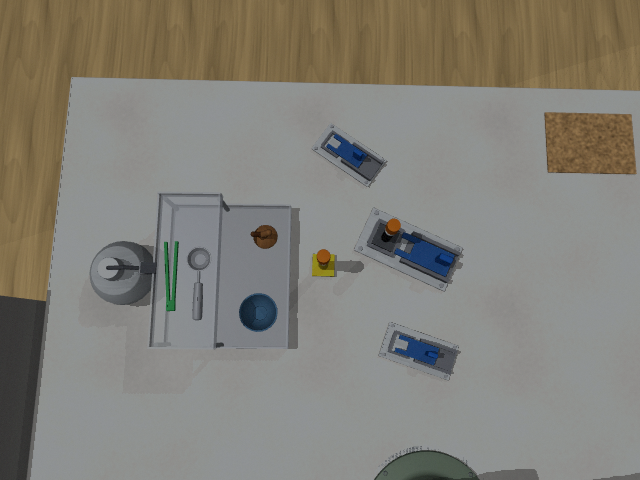

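View pics/scene0.png

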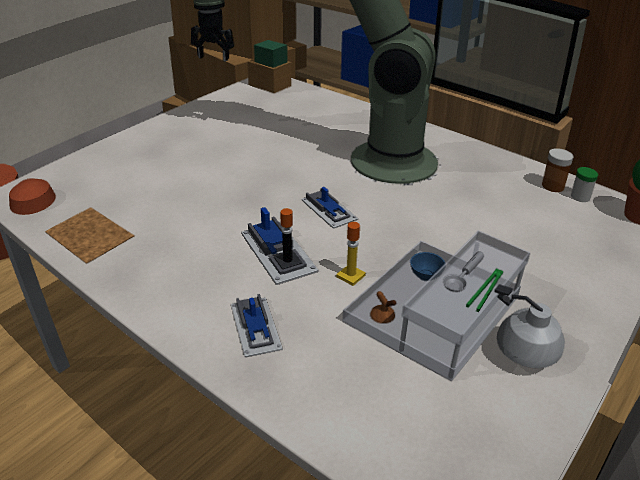

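The top view shows the large socket with the black gauge at about (393,228), its tab near (443,259), and the yellow decoy at (323,260). I'll enlarge the socket.

```bash
python3 - <<'E'
from h import *
import pickle
c=pickle.load(open("top.pkl","rb"))
im=c["image"][195:300,340:480];cv2.imwrite("pics/crop1.png",cv2.resize(im,None,fx=5.7,fy=5.7,interpolation=cv2.INTER_CUBIC))
for p in[(393,223),(443,259),(420,275)]:print(p,px2w(c,*p).round(1))
E
```

```text
(393, 223) [598.5  91.  156.5]
(443, 259) [539.  -26.3  77.6]
(420, 275) [512.   10.4   6.2]
```

View pics/crop1.png

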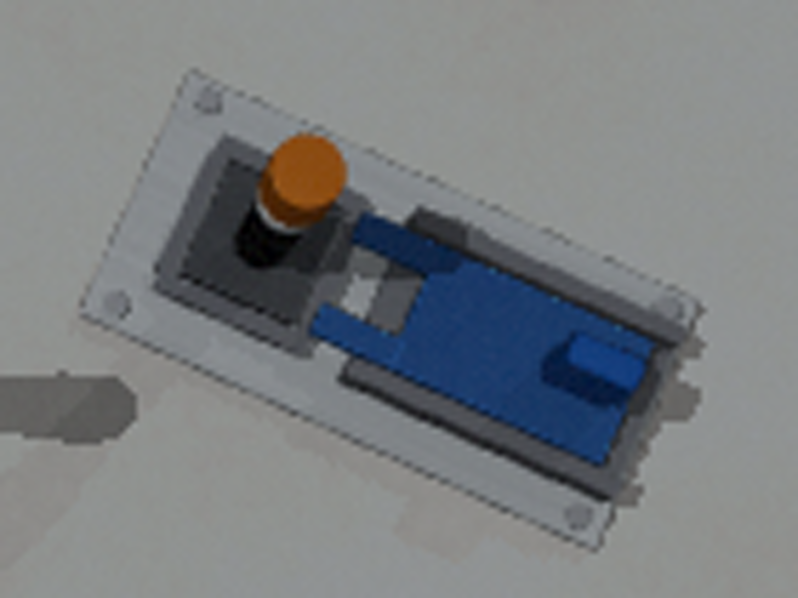

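The crop shows plate corners (192,70), (83,312), (602,548), (703,305), knob top centre (308,172) and tab top centre (608,361).

```bash
python3 - <<'E'
from h import *
import pickle
c=pickle.load(open("top.pkl","rb"))
f=lambda x,y,z:px2w(c,340+(x+.5)/5.7-.5,195+(y+.5)/5.7-.5,z)
A,B,C,D=[f(x,y,8) for x,y in[(192,70),(83,312),(602,548),(703,305)]]
ey=(A+B-C-D)[:2];L=np.hypot(*ey)/2;ey/=2*L
yaw=np.arctan2(-ey[0],ey[1]);ex=np.array([ey[1],-ey[0]])
o=(A+B+C+D)[:2]/4+ey*57.5
k=f(308,172,156);t=f(608,361,79)
print("L",L,"W",np.hypot(*(A-B)[:2]),"ey",ey,"yaw",yaw,"origin",o,"knob",k,"tab",t,"tab in socket",(t[:2]-o)@ex,(t[:2]-o)@ey)
d=(k-t)[:2];print("yaw knob-tab",np.arctan2(-d[0],d[1]))
# tool: z down, y along socket x (either sign)
for s in(1,-1):
    y=np.r_[s*ex,0];z=np.array([0,0,-1.]);R=np.c_[np.cross(y,z),y,z]
    for p in([*t[:2],140],[*t[:2],41],[*k[:2],119],[*k[:2],220]):
        q=inverse_kinematics(p,R);print(s,p,None if q is None else np.round(q,2))
E
```

```text
L 224.7715497944766 W 109.05867809944978 ey [0.40655348 0.91362699] yaw -0.4186785313559387 origin [595.39738484  88.30296759] knob [594.99947334  89.70722065 156.        ] tab [541.25723728 -32.97383348  79.        ] tab in socket -0.15839441144648703 -132.8126235228538
yaw knob-tab -0.4128842996888125
1 [np.float64(541.2572372815579), np.float64(-32.97383348478891), 140] [ 0.29  0.55 -0.47  1.88  0.34  0.79 -0.77]
1 [np.float64(541.2572372815579), np.float64(-32.97383348478891), 41] [ 0.21  0.69 -0.35  1.94  0.41  0.58 -0.84]
1 [np.float64(594.9994733407921), np.float64(89.70722065067741), 119] [ 0.1   0.66 -0.5   1.74  0.41  0.85 -1.01]
1 [np.float64(594.9994733407921), np.float64(89.70722065067741), 220] [ 0.19  0.56 -0.64  1.65  0.37  1.05 -0.99]
-1 [np.float64(541.2572372815579), np.float64(-32.97383348478891), 140] [ 0.77  0.87 -1.28  1.86  0.92  1.16  1.88]
-1 [np.float64(541.2572372815579), np.float64(-32.97383348478891), 41] [-0.73  1.08  1.11  1.98 -1.24  1.   -2.52]
-1 [np.float64(594.9994733407921), np.float64(89.70722065067741), 119] [ 0.51  0.99 -1.28  1.72  1.01  1.25  1.69]
-1 [np.float64(594.9994733407921), np.float64(89.70722065067741), 220] [ 0.51  0.82 -1.28  1.64  0.81  1.31  1.82]
```

```bash
cat >> h.py <<'E'
yaw=-0.416
ex=np.array([np.cos(yaw),np.sin(yaw),0]);ey=np.array([-np.sin(yaw),np.cos(yaw),0]);ez=np.array([0,0,1.])
R=np.c_[np.cross(ex,-ez),ex,-ez]
O=np.array([595.2,89.0,0])
def st(m):
    s=read_state();d=s["eef_pos"]-O
    print(m,"t",round(s["time"],2),"sock",np.round([d@ex,d@ey,d@ez],1),"F",np.round(s["ft_force"],1),"gap",round(s["finger_gap"],1),"gf",np.round(s["gripper_force"],1))
E
python3 - <<'E'
from h import *
P=O-133*ey
movep(P+130*ez,R)
c=camera("wrist");cv2.imwrite("pics/w1.png",c["image"])
st("above")
print(movel(P+41.5*ez,max_speed=100,guard=15));st("down")
clamp();st("clamped")
print(movel(O+(-88+8)*ey+41.5*ez,max_speed=40,guard=14));st("slid")
wait(.1)
c=camera("wrist");cv2.imwrite("pics/w2.png",c["image"])
c=camera("top");cv2.imwrite("pics/t2.png",cv2.resize(c["image"][195:300,340:480],None,fx=5.7,fy=5.7,interpolation=cv2.INTER_CUBIC))
E
```

```text
above t 2.55 sock [   0.4 -133.9  130. ] F [0.  0.2 0.7] gap 85.2 gf 0.0
False
down t 3.58 sock [   0.3 -132.8   42. ] F [ 0.1 -0.  -0.5] gap 85.5 gf 0.0
clamped t 4.23 sock [   1.1 -132.9   41.8] F [ 7.  -2.3 -0.5] gap 13.2 gf 61.4
True
slid t 5.31 sock [  1.2 -87.2  41.7] F [ 0.3 -3.6  7.6] gap 13.4 gf 62.3
```

View pics/w2.png

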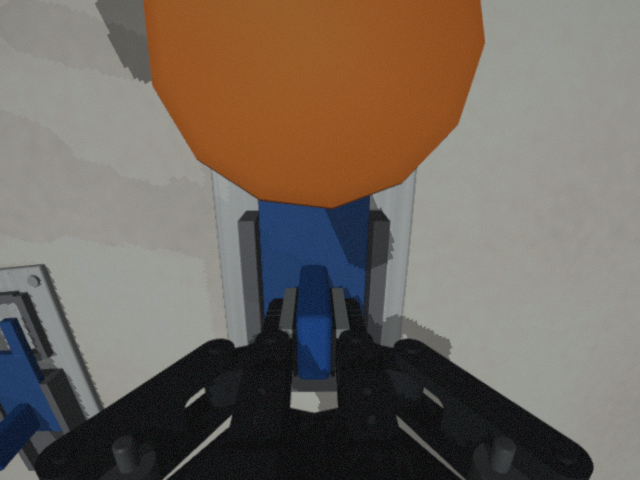

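The wrist view shows the tab pinched at (314,330), with the knob ahead. The slide stopped about where home is expected, so I'll push once more to confirm, then release, rise and look.

```bash
python3 - <<'E'
from h import *
print(movel(O-81*ey+41.7*ez,max_speed=25,guard=25));st("push")
open_gripper();st("open")
movel(O-87*ey+150*ez,max_speed=150)
movel(O-87*ey+260*ez,max_speed=200);st("up")
c=camera("wrist");cv2.imwrite("pics/w3.png",c["image"])
import pickle;pickle.dump(c,open("w3.pkl","wb"))
E
```

```text
True
push t 5.73 sock [  1.1 -87.3  41.8] F [-1.  -3.8  8.2] gap 13.5 gf 62.4
open t 6.42 sock [  0.8 -87.1  41.3] F [0.1 0.5 0.2] gap 85.2 gf 0.0
up t 8.0 sock [ -0.4 -87.4 258.6] F [-0.1 -1.  -0.5] gap 85.3 gf 0.0
```

View pics/w3.png

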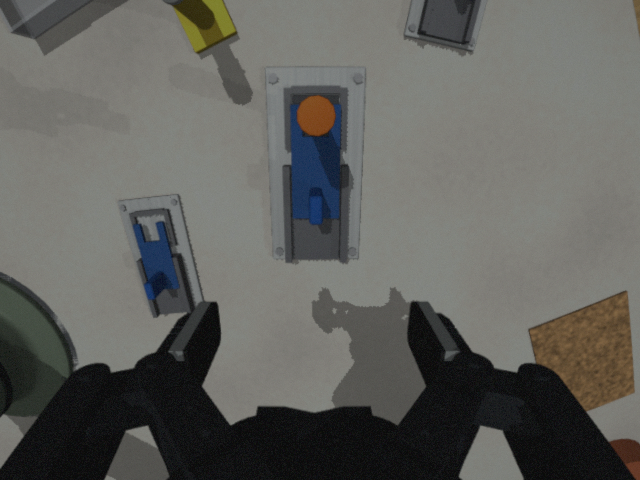

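The clamp is home: its prongs pass the tube, and the tab top is at (316,205). The knob top is centred at (316,116). Next I'll locate and grasp the knob.

```bash
python3 - <<'E'
from h import *
import pickle
c=pickle.load(open("w3.pkl","rb"))
k=px2w(c,316,116,156);t=px2w(c,316,207,79)
for n,p in(("knob",k),("tab",t)):print(n,p.round(1),((p-O)@ex).round(1),((p-O)@ey).round(1))
K=O.copy();K[:2]=(k[:2]+np.array([595,89.7]))/2;print(K)
movep(K+215*ez,R);st("above")
print(movel(K+119.5*ez,max_speed=100,guard=15));st("down")
clamp();st("clamped")
wait(.2);st("w")
E
```

```text
knob [598.5  91.3 156. ] 2.1 3.5
tab [564.9  14.6  79. ] 2.4 -80.3
[596.76201799  90.51297511   0.        ]
above t 8.53 sock [-1.000e-01  2.500e+00  2.131e+02] F [-0.2  0.1 -0.1] gap 85.3 gf 0.0
False
down t 9.64 sock [  1.1   2.2 120.1] F [ 0.3 -0.   0.1] gap 85.4 gf 0.0
clamped t 10.22 sock [  1.    2.1 119.8] F [-0.2 -0.5  4.7] gap 26.6 gf 58.8
w t 10.42 sock [  1.    2.1 119.8] F [-0.1 -1.   6.2] gap 26.6 gf 58.8
```

```bash
python3 - <<'E'
from h import *
import pickle
c=pickle.load(open("w3.pkl","rb"))
for v in range(180,232,3):
    p=px2w(c,316,v);print(v,p[2].round(0),((p-O)@ey).round(1),c["image"][v,316])
E
```

```text
180 28.0 -61.6 [94 58 32]
183 28.0 -65.1 [89 52 24]
186 27.0 -68.6 [87 52 29]
189 43.0 -69.1 [60 30 15]
192 61.0 -68.7 [60 25 18]
195 74.0 -69.2 [66 36 15]
198 78.0 -71.4 [101  48  15]
201 80.0 -74.0 [105  54  23]
204 80.0 -77.1 [106  54  30]
207 78.0 -80.5 [107  55  24]
210 78.0 -83.7 [104  57  26]
213 78.0 -86.7 [104  54  24]
216 77.0 -90.0 [104  52  23]
219 79.0 -92.7 [106  59  29]
222 78.0 -96.0 [104  55  25]
225 18.0 -117.3 [71 65 62]
228 19.0 -120.8 [72 68 68]
231 19.0 -124.6 [71 69 69]
```

The depth profile puts the tab centre 87 mm from the knob, so the clamp is home. Now I'll pull.

```bash
python3 - <<'E'
from h import *
import pickle
p=read_state()["eef_pos"];z0=p[2]
for d in(4,30,60):
    p[2]=z0+d;movel(p,max_speed=40);wait(.15);st(d)
wait(.3);st("w")
c=camera("scene");pickle.dump(c,open("s4.pkl","wb"))
cv2.imwrite("pics/s4.png",cv2.resize(c["image"][175:285,235:335],None,fx=5.4,fy=5.4,interpolation=cv2.INTER_CUBIC))
E
```

```text
4 t 10.82 sock [  0.8   2.  123.5] F [-0.5 -1.4 -4.7] gap 26.4 gf 59.3
30 t 11.78 sock [  1.    2.1 149.6] F [-1.  -1.  -7.5] gap 26.6 gf 59.4
60 t 12.82 sock [  1.    2.1 179.5] F [ -1.7  -0.6 -11.5] gap 26.5 gf 59.6
w t 13.12 sock [  1.    2.1 179.7] F [ -1.4   0.  -10.6] gap 26.6 gf 59.6
```

View pics/s4.png

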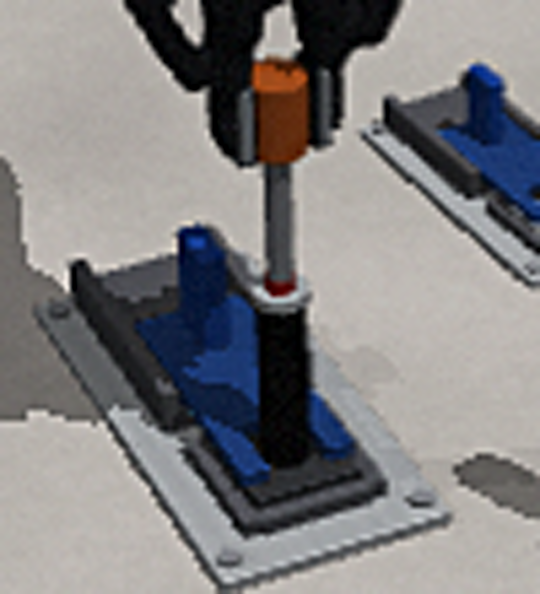

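The red ring shows at crop row ~288, just above the bright collar at ~297. The knob is held firmly and the foot stays seated under the clamp. I'll compare the ring and collar rows with the projected geometry.

```bash
cat >> h.py <<'E'
def proj(c,P):
    T=np.linalg.inv(np.array(c["cam_to_world"]));q=T[:3,:3]@P+T[:3,3];q=q*[1,-1,-1]
    K=np.array([[c["fx"],0,c["cx"]],[0,c["fy"],c["cy"]],[0,0,1]])
    return cv2.projectPoints(q.reshape(1,1,3),np.zeros(3),np.zeros(3),K,np.array(c["dist_coeffs"]))[0][0,0]
def ringcheck(c):
    A=O+[0.5,.7,0];T=np.array(c["cam_to_world"]);n=(T[:3,3]-A)*[1,1,0];n/=np.linalg.norm(n)
    P=lambda r,z:proj(c,A+n*r+ez*z).round(1)
    for nm,r,z in(("collar front",12.5,108),("ring low@mouth",6,108),("ring top",6,116),("mouth back",-12.5,108),("knob low front",14,180),("knob top front",14,216),("rod z150",6,150)):print(nm,P(r,z))
    u0=int(round(P(6,112)[0]))
    for v in range(224,236):print(v,[tuple(int(i) for i in c["image"][v,u]) for u in range(u0-3,u0+4)])
E
python3 - <<'E'
from h import *
import pickle
ringcheck(pickle.load(open("s4.pkl","rb")))
E
```

```text
collar front [287.1 231.2]
ring low@mouth [287.  229.5]
ring top [287.  226.6]
mouth back [286.9 224.8]
knob low front [286.4 205. ]
knob top front [286.  191.1]
rod z150 [286.6 214.3]
224 [(109, 109, 111), (54, 51, 49), (76, 73, 69), (74, 70, 69), (77, 74, 71), (121, 123, 124), (195, 200, 206)]
225 [(51, 53, 74), (56, 51, 47), (71, 70, 68), (79, 78, 73), (68, 64, 68), (89, 91, 113), (194, 197, 201)]
226 [(18, 17, 42), (69, 63, 55), (80, 77, 68), (83, 80, 68), (68, 64, 69), (67, 67, 100), (167, 163, 153)]
227 [(0, 0, 54), (11, 13, 66), (37, 40, 94), (36, 37, 92), (19, 22, 73), (56, 55, 94), (171, 168, 160)]
228 [(16, 17, 58), (0, 0, 58), (0, 0, 70), (0, 0, 77), (0, 0, 74), (51, 49, 91), (167, 162, 155)]
229 [(176, 172, 168), (14, 13, 78), (19, 18, 89), (34, 35, 102), (103, 100, 129), (194, 191, 180), (178, 175, 168)]
230 [(196, 192, 187), (200, 194, 185), (197, 197, 183), (199, 196, 183), (194, 190, 181), (179, 178, 170), (129, 125, 122)]
231 [(73, 73, 73), (110, 107, 103), (112, 110, 106), (111, 108, 103), (90, 88, 87), (94, 90, 90), (95, 91, 88)]
232 [(81, 80, 78), (94, 93, 89), (98, 97, 95), (102, 102, 99), (108, 106, 105), (106, 105, 101), (25, 21, 19)]
233 [(5, 1, 3), (11, 11, 12), (14, 15, 13), (39, 39, 36), (6, 7, 9), (0, 0, 0), (0, 0, 0)]
234 [(0, 0, 0), (6, 6, 7), (0, 0, 0), (1, 0, 0), (9, 8, 9), (5, 8, 8), (0, 0, 0)]
235 [(0, 0, 0), (2, 6, 4), (0, 0, 0), (6, 7, 8), (7, 3, 5), (2, 7, 2), (1, 0, 0)]
```

About 6 mm of the ring shows, so extension is around 58 mm: the gauge rose 2 mm to meet the clamp. I'll raise 3.5 mm more.

```bash
python3 - <<'E'
from h import *
p=read_state()["eef_pos"];p[2]+=3.5;movel(p,max_speed=15);wait(.3);st("up")
cs=[camera("scene") for _ in range(8)];c=cs[-1]
c["image"]=np.mean([x["image"] for x in cs],0).round().astype(np.uint8)
u=286
for v in range(222,234):print(v,[tuple(int(i) for i in c["image"][v,u]) for u in range(285,289)])
cv2.imwrite("pics/s5.png",cv2.resize(c["image"][195:250,255:320],None,fx=9,fy=9,interpolation=cv2.INTER_CUBIC))
E
```

```text
up t 13.86 sock [  1.    2.1 183.2] F [-2.3 -0.5 -9.7] gap 26.5 gf 59.6
222 [(55, 52, 51), (72, 68, 67), (74, 70, 70), (82, 80, 79)]
223 [(55, 51, 49), (71, 68, 67), (74, 70, 69), (78, 75, 72)]
224 [(58, 54, 49), (75, 72, 68), (78, 74, 71), (65, 62, 64)]
225 [(67, 63, 50), (82, 78, 64), (87, 84, 68), (68, 65, 69)]
226 [(3, 4, 93), (20, 22, 99), (17, 19, 103), (0, 0, 99)]
227 [(0, 0, 63), (3, 4, 76), (1, 2, 80), (0, 0, 77)]
228 [(0, 0, 56), (0, 0, 70), (0, 0, 74), (8, 9, 83)]
229 [(65, 64, 79), (104, 102, 117), (108, 105, 116), (140, 137, 124)]
230 [(195, 192, 186), (194, 190, 182), (192, 189, 181), (190, 188, 181)]
231 [(106, 104, 102), (110, 108, 105), (110, 110, 106), (107, 104, 102)]
232 [(94, 94, 92), (99, 97, 94), (101, 101, 98), (110, 109, 107)]
233 [(13, 13, 12), (20, 18, 18), (37, 36, 35), (9, 9, 9)]
```

View pics/s5.png

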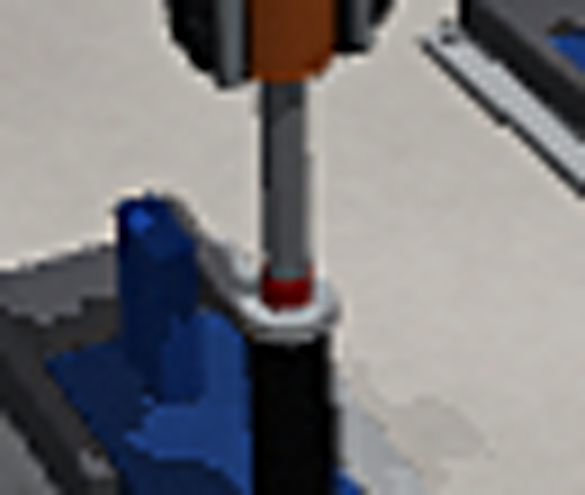

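The whole ring is now visible, about 3.0 px tall as expected, with a thin sliver of rod under it. I'll add 0.6 mm as margin, hold and hand in.

```bash
python3 - <<'E'
from h import *
p=read_state()["eef_pos"];p[2]+=.6;movel(p,max_speed=10);wait(.4);st("hold")
print(finish_job())
E
```

```text
hold t 14.91 sock [  1.    2.1 183.8] F [ -2.3   0.1 -10.4] gap 26.3 gf 59.7
the job is handed in; nothing more can be done
None
```

The clamp went fully home first, then I pulled the knob up until the red ring had just cleared the tube (rod out about 61.5–62 mm, my estimate from the arm's rise and the camera); I handed the job in at 14.9 s still holding it, gauge held in its socket by the clamp, trays not touched.

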